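Clamp a hat-block blank in the screw press with its slipping crank

ROBOT

A 6-joint arm with a two-finger parallel gripper is mounted at the origin on the work surface. World frame = base frame: x ahead of the robot, y to its left, z up, the work surface at z = 0. Lengths are in m, angles in rad, forces in N, time in s.
With the tool pointing down it reaches from about 0.35 to 0.875 m from the base axis. Payload 4.2 kg.
Tool frame: the origin (TCP) lies midway between the tips of the shut fingers; the grasp point (between the pads) lies 19 mm behind it (ctrl.grip_point_offset is the distance from the TCP to the grasp point, in m); z points along the fingers, y is the line along which they close (so a half turn about z gives the same grasp; the last joint's range is limited). The gripper opens to 85 mm and grips with 20 to 120 N. Pads are 22 mm wide; open, the fingers measure 114 mm over their backs; the gripper's body (76 mm by 85 mm) begins 54 mm behind the grasp point. The pads swing forward as they close: fully open they stand 13 mm farther back than shut.
Start: joints at [0.259, 0.385, 0.008, 0, -1.194, -0.259], TCP at [0.625, 0, 0.231] pointing down, gripper open.
Joint ranges: [-3.14, 3.14], [-1.21, 2.06], [-1.07, 1.41], [-3.16, 2.05], [-2.99, -0.16], [-3.1, 3.1]. Speed limits (rad/s): [2.79, 2.79, 3.14, 3.14, 3.14, 3.14].

INTERFACE

Orientations are given as a rotation vector (axis times angle).
In Python, from bench import ctrl gives the robot as it stands.
- The arm moves only by the tool carry_out, never from a script. Its argument "steps" is a list of rows, each a list of 3 entries, a list of its own where there are three numbers: the opening, from -1 (shut) to 1 (fully open), so that 0 is half open, then the shift along the tool's x, y, z in mm, then the turn, a rotation vector about the tool's x, y, z in rad. A call has 1 to 12 rows; each row shifts and turns the commanded pose from where the row before left it, along the tool's axes as they then stand; what a row does not reach is not made up. A row lasts 1/8 s, in which the tool goes at most 62.5 mm and 10.7 degrees, less where a joint would pass 70% of its speed; a pose out of reach is approached as far as the arm can. A call with a gripper value outside its range is refused whole. The fingers move at their own pace and stop on an object; the grip force is fixed at half the most. Time passes only in rows, so rows that do not move let the fingers close. It gives the time, the measured TCP pose, the force, the opening and the grip force at its end, in the units of the state.
- ctrl.get_state(): the state, without advancing time (a new reading comes with each control period).
- ctrl.snapshot(name): name is "scene" or "side" or "wrist"; returns a dict with "img" (384x512x3 uint8, red, green, blue), "camera_matrix" (3x3 intrinsics, pixels), "eye" and "orientation" of the camera in the world; the wrist camera has in their place "T_tool_cam" (4x4, takes a point from camera to tool coordinates, whose origin is the TCP and whose axes are the flange's). Camera axes: x right, y down, z forward; pixel columns grow to the right and rows downward; lengths in m; the calibration is good to about 2 mm. A picture is of the moment at which its call begins: read the wrist's pose just before it. There is no depth.
- ctrl.finish_job(): hands the job in; it is judged then, once.
The state is a dict: "clock": time; "joint_positions": joint angles; "qd": joint speeds; "joint_efforts": joint torques, N m; "tool_pos": TCP position; "tcp_rot": TCP orientation; "wrist_force": force on the tool from outside, world axes, zero at the start; "ft_torque": the same for the moment, N m; "finger_gap": finger opening in m; "grasp_force": force on a finger pad.
Only numpy, scipy, OpenCV 4.12 (cv2) and the standard library are available. Lean on these libraries where they do the work, as an engineer would, in place of code of your own. Each camera call takes 0.05 s, during which the arm holds its last target. There are 200 camera calls.

TASK

Set the glued-up wooden blank on the bed of the screw press and gently push it lengthwise between the guides, fully home against the fence at the back. Then wind the crank clockwise (seen from above) until the platen clamps the blank and the crank's torque clutch slips; stop there, no more than an eighth of a turn past the first slip, do not wind back, and let go. Leave the tin, jar and brush where they are.

Things in the scene. Friction and masses are not known exactly. Their poses are not given: they have to be found in the camera images.
- press: Fixed bench screw press: green column and overhanging arm, dark steel bed. Origin on the table below the screw axis; +x points from the open mouth in towards fence and column, z up. Bed 15 mm thick, x -200 to +85, y -55 to +55. Arm over the mouth: x -32 to +83, 60 mm wide, z 100 to 130; column x 53 to 83. The crank is on top (hub, grip_center)
- guide_mouth (a point): Point on the bed's top (15 mm up) between the flared outer ends of the two steel guide rails, at press x = -60, y = 0; its axes are the press's. The rails are 8 mm high; the straight part runs from press x = -30 to +25, 54 mm apart inside; the flares widen to about 76 mm here
- fence: Steel end stop at the inner end of the guides, fixed to the press, 10 x 60 x 30 mm; origin at the centre of the lower edge of the face that the blank meets (press x = +25, y = 0, z = 15). A push of more than 40 N on it is too hard
- platen: Steel platen 50 x 46 x 12 mm on the screw axis; origin at the centre of its underside. It starts about 1.5 to 4 mm above where the blank's top will be (press z = 55 with the blank on the bed) and comes down 4 mm per turn of the crank clockwise. Winding back lifts it again
- hub (a point): Top of the crank's dark hub (radius 16 mm) on the vertical screw axis, 158 mm above the table; turns with the crank, its x axis points to the hand grip. Free running takes 1 to 2 N at the grip; once the platen is hard down on the blank the screw stops dead and the clutch in the hub slips at a steady 0.55 N m, about 12 N at the grip. That comes after 0.4 to 1 turn, in any crank direction
- grip_center (a point): Centre (half-way up) of the crank's upright black hand grip, a freely spinning sleeve 20 mm in diameter and 46 mm tall (z 151 to 197 mm above the table), on a crank arm of 45 mm radius about the screw axis; it may start in any direction. The arm below it is 20 mm wide at its end, top at 150 mm. It stays at this height
- collar_ring (a point): Centre of the thin brass collar (radius 13 mm) on top of the hub. It is level with hub at the start and rises 1 mm for each radian that the clutch has slipped
- blank_center (a point): Centre of the loose wooden blank, a plain block of three glued boards, 130 mm long (its x) by 50 mm wide (its y) by 40 mm high, about 0.2 kg; either end may go first. It starts lying flat on the table to the left or right of the press. Fully home its centre is at press x = -40, y = 0 and it sticks out of the press mouth
- tin_center (a point): Centre of a red tin, 80 mm in diameter, 85 mm tall; bystander
- jar_center (a point): Centre of a closed jar, 60 mm in diameter, 80 mm tall; bystander
- brush_grip (a point): Handle of a brush lying on the table, about 0.2 m long; bystander
Not all that is in view belongs to the job. Leave any green or grey look-alike of the part that bears blank_center alone.

How it is judged:
On the way, in this order (a step that is already met when the one before it is completed fails the run):
1. the blank lies between the guides, home against the fence, under the platen (x of blank_center in the frame of press above -0.044 m and y of blank_center in the frame of press between -0.005 and 0.005 m and z of blank_center in the frame of press below 0.0375 m and angle between the x axis of blank_center and the x axis of press, either way round below 0.1 rad), for 0.2 s.
2. the platen bears on the blank and the clutch has slipped (contact force between platen and blank above 1 N and z of collar_ring in the frame of hub above 0.0001 m), for 0.1 s.
At the end, for the whole second after the job is handed in: The blank lies flat between the guides within 4 mm of the fence, 5 mm of the centre line and 0.1 rad of straight, at rest; the platen still bears on it with over 1 N; the clutch has slipped by 0.1 to 1.0 rad (collar up 0.1 to 1.0 mm) (all of step 1 and all of step 2 and z of collar_ring in the frame of hub below 0.001 m and linear speed of blank below 0.01 m/s); the robot touches nothing.
It fails at once if the clutch was wound on more than 1.0 rad past the slip (z of collar_ring in the frame of hub above 0.001 m).
It fails at once if the blank was rammed into the fence with more than 40 N (contact force between blank and fence above 40 N).
It fails at once if the tin, jar or brush was disturbed by more than 3 cm (distance of any of tin_center, jar_center, brush_grip from where it was at the start of the episode above 0.03 m).
It also fails if it takes over 72 s, if anything falls off the work surface, if the arm or the gripper's body presses on something with over 40 N, if the wrist force passes 120 N, or if a joint passes its speed limit or range.

## Working session

There is one attempt and no reset: what is moved stays moved. The work goes in short steps, Python scripts to look and compute and a tool call to move; the robot and the scene stay as the last step left them, time stands still between calls to the robot, and variables do not carry over. Pictures are saved under pics/ and viewed, at most 10 in all, crops included, and the job is handed in when it is done.

Besides the shell and the picture viewer there is one more tool, called as name(argument=value, ...) on one line, values as JSON. carry_out: Moves the arm, as the interface text tells. Its arguments: {"type":"object","properties":{"steps":{"type":"array","items":{"type":"array"}}},"required":["steps"]}

```bash
ls; mkdir -p pics; cat > h.py <<'E'
import numpy as np, cv2
from scipy.spatial.transform import Rotation as R
from bench import ctrl
def snap(n,f):
    s=ctrl.get_state(); d=ctrl.snapshot(n); cv2.imwrite('pics/'+f,d['img'][:,:,::-1])
    K=np.array(d['camera_matrix'])
    if n=='wrist':
        T=np.eye(4);T[:3,:3]=R.from_rotvec(s['tcp_rot']).as_matrix();T[:3,3]=s['tool_pos'];T=T@np.array(d['T_tool_cam'])
        Rm,e=T[:3,:3],T[:3,3]
    else:
        o=np.array(d['orientation']); e=np.array(d['eye'])
        Rm=o if o.shape==(3,3) else (R.from_rotvec(o).as_matrix() if o.size==3 else None)
        if Rm is None: print('orient',o)
    np.savez('pics/'+f[:-4]+'.npz',K=K,R=Rm,e=e)
def ray(f,u,v):
    c=np.load('pics/'+f+'.npz'); return c['e'],c['R']@np.linalg.solve(c['K'],[u,v,1])
def onz(f,u,v,z):
    e,d=ray(f,u,v); return np.round(e+d*(z-e[2])/d[2],4)
def proj(f,p):
    c=np.load('pics/'+f+'.npz'); q=c['K']@(c['R'].T@(np.array(p)-c['e'])); return np.round(q[:2]/q[2],1)
E
python3 - <<'E'
from h import *
s=ctrl.get_state(); print({k:np.round(v,3).tolist() for k,v in s.items()}, ctrl.grip_point_offset)
snap('scene','s0.png'); snap('side','d0.png'); snap('wrist','w0.png')
a=[cv2.imread(f'pics/{k}.png') for k in('s0','d0')]
for k in('s0','d0','w0'): print(k,np.load(f'pics/{k}.npz')['e'])
E
```

```text
pics
{'clock': 0.0, 'joint_positions': [0.259, 0.386, 0.007, -0.001, -1.194, -0.259], 'qd': [-0.001, 0.0, -0.001, 0.0, -0.0, -0.0], 'joint_efforts': [-0.001, -39.229, 18.84, 4.186, -0.005, 0.0], 'tool_pos': [0.624, 0.0, 0.23], 'tcp_rot': [2.22, -2.221, -0.002], 'wrist_force': [-0.036, 0.465, 0.039], 'ft_torque': [-0.013, 0.007, -0.011], 'grasp_force': 0.0, 'finger_gap': 0.085} 0.0187
s0 [1.1351759  0.57094928 0.75839315]
d0 [ 0.37083416 -0.97874384  0.99110718]
w0 [ 0.62460836 -0.07025741  0.37276281]
```

View pics/s0.png

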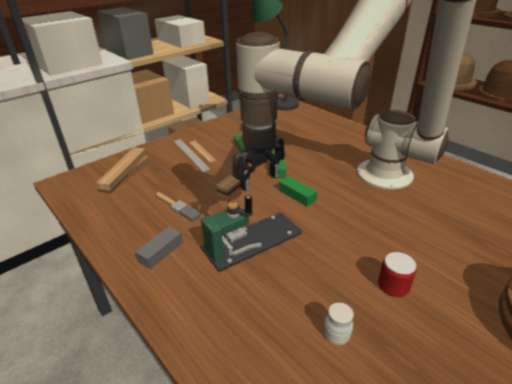

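View pics/d0.png

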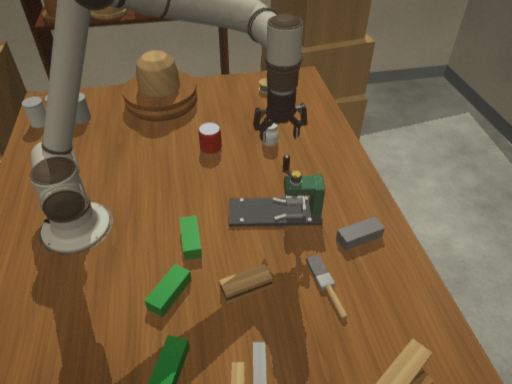

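The side view shows the press at about (275,205), its mouth towards the robot, and the brown blank at (246,281). There are green and grey decoys, the brush at (325,285), the tin at (210,138) and the jar at (270,133). I'll enlarge it to measure.

```bash
python3 - <<'E'
import cv2
a=cv2.imread('pics/d0.png')[145:305,205:365]; b=cv2.imread('pics/s0.png')[150:275,165:315]
A=cv2.resize(a,(600,600),interpolation=cv2.INTER_CUBIC); cv2.imwrite('pics/c1.png',A)
cv2.imwrite('pics/c2.png',cv2.resize(b,(720,600),interpolation=cv2.INTER_CUBIC))
E
```

```text
(no output)
```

View pics/c1.png

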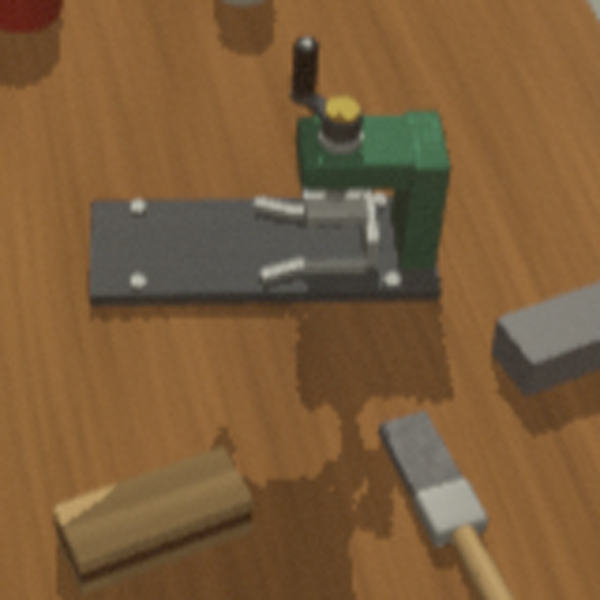

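View pics/c2.png

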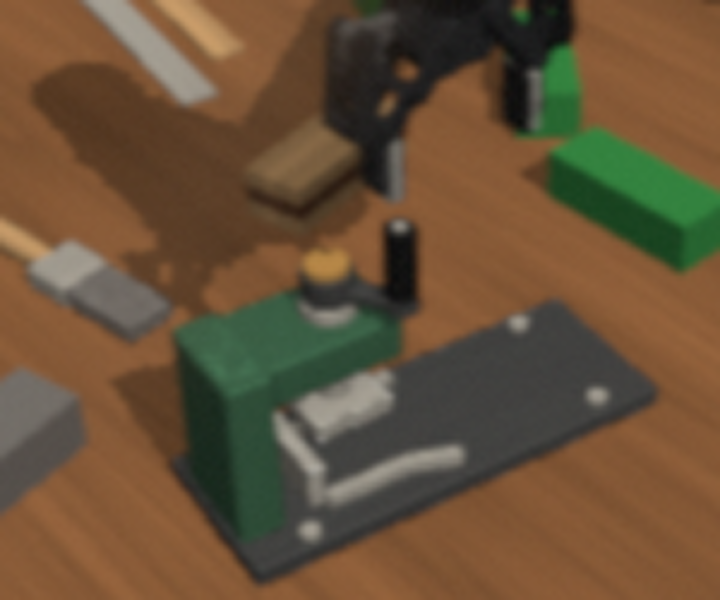

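```bash
cat > m.py <<'E'
from h import *
from scipy.optimize import least_squares
c1=lambda x,y:('d0',205+(x+.5)/3.75-.5,145+(y+.5)/3.75-.5)
c2=lambda x,y:('s0',165+(x+.5)/4.8-.5,150+(y+.5)/4.8-.5)
obs=[(c1(92,295),(-.2,-.055,.015)),(c1(92,202),(-.2,.055,.015)),(c1(439,291),(.085,-.055,.015)),
(c2(655,387),(-.2,.055,.015)),(c2(560,300),(-.2,-.055,.015)),(c2(262,572),(.085,.055,.015)),(c2(178,460),(.085,-.055,.015)),
(c1(343,105),(0,0,.160)),(c2(328,262),(0,0,.160))]
def res(p,pr=0):
    r=[]
    for (f,u,v),q in obs:
        w=R.from_euler('z',p[2]).apply(q)+[p[0],p[1],0]
        r+=list(proj(f,w)-[u,v])
    return r
s=least_squares(res,[.6,0,0]);print('press',s.x.round(4),np.round(s.fun,1))
for o in(c1(305,42),c2(402,226)): print('grip',onz(*o,.197))
for o in(c1(343,105),c2(328,262)): print('hub',onz(*o,.160))
for n,o in dict(a=c1(55,518),b=c1(80,572),c=c1(250,492),d=c1(222,452),e=c2(245,178),f=c2(300,200)).items(): print('blank',n,onz(*o,.04))
for n,o in dict(tin=('d0',210,131),jar=('d0',270,128),brush=('d0',316,258)).items(): print(n,onz(*o,.08 if n!='brush' else .01))
E
python3 m.py
```

```text
press [0.6 0.  0. ] [-20.9  -5.8 -24.6  -5.4 -22.8 -16.8  26.1  -5.3  19.2  -3.4  38.4   3.4
  30.    5.2 -26.3 -10.8  34.1   2. ]
grip [ 0.641  -0.0259  0.197 ]
grip [ 0.6409 -0.0263  0.197 ]
hub [ 0.6643 -0.0619  0.16  ]
hub [ 0.6606 -0.0679  0.16  ]
blank a [ 0.4022 -0.3143  0.04  ]
blank b [ 0.4133 -0.3603  0.04  ]
blank c [ 0.5392 -0.3176  0.04  ]
blank d [ 0.5268 -0.2801  0.04  ]
blank e [ 0.5466 -0.3135  0.04  ]
blank f [ 0.5347 -0.2653  0.04  ]
tin [0.4495 0.3    0.08  ]
jar [0.6619 0.2784 0.08  ]
brush [ 0.6806 -0.2604  0.01  ]
```

```bash
sed -i 's/return np.round(q\[:2\]\/q\[2\],1)/return q[:2]\/q[2]/' h.py; sed -i 's/for n,o in dict(tin/if 0:\n  for n,o in dict(tin/' m.py
cat >> m.py <<'E'
B=[(c1(55,518),(-.065,.025,.04)),(c1(80,572),(-.065,-.025,.04)),(c1(250,492),(.065,-.025,.04)),(c1(222,452),(.065,.025,.04)),(c2(245,178),(.065,-.025,.04)),(c2(300,204),(.065,.025,.04))]
obs=B
b=least_squares(res,[.47,-.32,.3]);print('blank',b.x.round(4),np.round(b.fun,1))
print('gripdir',np.arctan2(-.0261-s.x[1],.641-s.x[0]),np.hypot(-.0261-s.x[1],.641-s.x[0]))
E
python3 m.py | grep -v '^hub'
```

```text
press [ 0.6623 -0.0656 -0.1545] [-1.  -0.1 -0.6 -0.8  0.8 -1.1  1.2 -0.3 -0.6 -0.9 -0.7  0.1 -1.2 -0.2
 -0.3  0.9  0.   0.6]
grip [ 0.641  -0.0259  0.197 ]
grip [ 0.6409 -0.0263  0.197 ]
blank a [ 0.4022 -0.3143  0.04  ]
blank b [ 0.4133 -0.3603  0.04  ]
blank c [ 0.5392 -0.3176  0.04  ]
blank d [ 0.5268 -0.2801  0.04  ]
blank e [ 0.5466 -0.3135  0.04  ]
blank f [ 0.5347 -0.2653  0.04  ]
blank [ 0.4714 -0.3167  0.2971] [-0.2 -0.8  1.3 -0.4  0.9  1.2 -0.7 -1.8 -0.1 -1.6  0.4 -2.9]
gripdir 2.0656931962425364 0.044882452892669684
```

Press fit residuals are about 1 px: press (0.662, -0.066), yaw -0.155. The grip radius comes out at 44.9 mm (should be 45). The blank is at (0.471, -0.317), yaw 0.297. Moving above the blank.

carry_out(steps=[[1,[40,19,0],[0,0,0]],[1,[40,19,0],[0,0,0]],[1,[40,19,0],[0,0,0]],[1,[40,19,0],[0,0,0]],[1,[40,19,0],[0,0,0]],[1,[40,19,0],[0,0,0]],[1,[40,19,0],[0,0,0]],[1,[37,20,0],[0,0,0]],[1,[0,0,0],[0,0,0.18]],[1,[0,0,0],[0,0,0.18]],[1,[0,0,0],[0,0,0.18]],[1,[0,0,0],[0,0,0.18]]])

```text
clock: 1.65
tool_pos: [0.4717, -0.3169, 0.2309]
tcp_rot: [1.287, -2.865, -0.001]
wrist_force: [-0.1, -0.2, -0.6]
finger_gap: 0.0853
grasp_force: 0.0
```

carry_out(steps=[[1,[0,0,0],[0,0,0.18]],[1,[0,0,0],[0,0,0.18]],[1,[0,0,0],[0,0,0.18]],[1,[0,0,0],[0,0,0.014]],[1,[0,0,0],[0,0,0]],[1,[0,0,0],[0,0,0]]])

```text
clock: 2.4
tool_pos: [0.4719, -0.317, 0.2312]
tcp_rot: [0.467, -3.107, -0.0]
wrist_force: [-0.1, -0.1, 0.4]
finger_gap: 0.0855
grasp_force: 0.0
```

```bash
cat > st.py <<'E'
from h import *
s=ctrl.get_state(); M=R.from_rotvec(s['tcp_rot']).as_matrix()
print('t',round(s['clock'],2),'p',np.round(s['tool_pos'],4),'tooly ang',np.arctan2(M[1,1],M[0,1]).round(4),'z',M[:,2].round(3),'F',np.round(s['wrist_force'],1),'gap',round(s['finger_gap'],4),'gf',round(s['grasp_force'],1))
P=np.array([.6623,-.0656,0]);q=R.from_euler('z',.1545).apply(np.array(s['tool_pos'])-P);print('press frame',q.round(4),'F',R.from_euler('z',.1545).apply(s['wrist_force']).round(1))
E
python3 - <<'E'
import st
from h import *
snap('wrist','w1.png')
for x in(-.065,.065):
  for y in(-.025,.025): print(proj('w1',R.from_euler('z',.297).apply([x,y,.04])+[.4714,-.3167,0]).round(0))
E
```

```text
t 2.4 p [ 0.4719 -0.317   0.2312] tooly ang 1.8689 z [-0.  0. -1.] F [-0.1 -0.1  0.4] gap 0.0855 gf 0.0
press frame [-0.1494 -0.2777  0.2312] F [-0.1 -0.1  0.4]
[237. 109.]
[282. 109.]
[239. 220.]
[280. 220.]
```

View pics/w1.png

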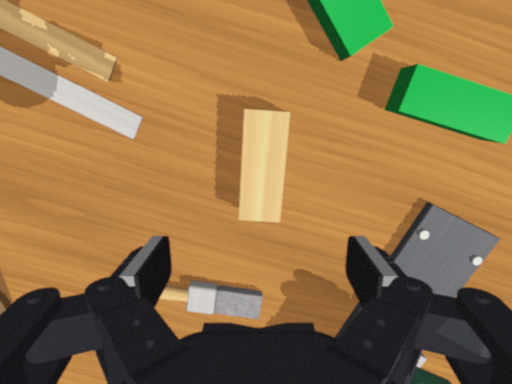

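The wrist view shows the blank's top corners at (244,109), (290,112), (281,222) and (239,221), a few px from prediction. Refitting the blank and checking the bed corners (430,203) and (498,238).

```bash
python3 - <<'E'
from h import *
from scipy.optimize import least_squares
O=[((244,109),(-.065,-.025,.04)),((290,112),(-.065,.025,.04)),((281,222),(.065,.025,.04)),((239,221),(.065,-.025,.04))]
f=lambda p:np.concatenate([proj('w1',R.from_euler('z',p[2]).apply(q)+[p[0],p[1],0])-u for u,q in O])
b=least_squares(f,[.47,-.317,.3]);print(b.x.round(4),b.fun.round(1))
for q in((-.2,-.055,.015),(-.2,.055,.015)): print(proj('w1',R.from_euler('z',-.1545).apply(q)+[.6623,-.0656,0]).round(0))
E
```

```text
[ 0.4714 -0.3119  0.2436] [ 0.1  0.4 -0.3  0.  -0.4  0.3  0.5 -0.8]
[432. 204.]
[501. 238.]
```

carry_out(steps=[[1,[-1,5,0],[0,0,0.054]],[1,[0,0,45],[0,0,0]],[1,[0,0,45],[0,0,0]],[1,[0,0,45],[0,0,0]],[1,[0,0,45],[0,0,0]],[1,[0,0,30],[0,0,0]],[1,[0,0,15],[0,0,0]],[1,[0,0,0],[0,0,0]],[-1,[0,0,0],[0,0,0]],[-1,[0,0,0],[0,0,0]],[-1,[0,0,0],[0,0,0]],[-1,[0,0,0],[0,0,0]]])

```text
clock: 3.95
tool_pos: [0.4727, -0.3123, 0.0079]
tcp_rot: [-0.381, 3.116, -0.003]
wrist_force: [-0.5, 0.2, 6.5]
finger_gap: 0.0489
grasp_force: 64.6
```

carry_out(steps=[[-1,[0,0,0],[0,0,0]],[-1,[0,0,0],[0,0,0]],[-1,[0,0,0],[0,0,0]]])

```text
clock: 4.32
tool_pos: [0.4726, -0.3123, 0.0079]
tcp_rot: [-0.381, 3.116, -0.002]
wrist_force: [-0.2, 0.8, 5.9]
finger_gap: 0.0491
grasp_force: 64.6
```

```bash
python3 st.py
```

```text
t 4.33 p [ 0.4726 -0.3123  0.0079] tooly ang 1.8141 z [ 0.003 -0.001 -1.   ] F [-0.2  0.8  5.9] gap 0.0491 gf 64.6
press frame [-0.1494 -0.2729  0.0079] F [-0.3  0.8  5.9]
```

carry_out(steps=[[-1,[0,0,-20],[0,0,0]],[-1,[0,0,-40],[0,0,0]],[-1,[0,0,0],[0,0,0.133]],[-1,[0,0,0],[0,0,0.133]],[-1,[0,0,0],[0,0,0.132]],[-1,[-8,45,0],[0,0,0]],[-1,[-8,45,0],[0,0,0]],[-1,[-8,45,0],[0,0,0]],[-1,[-8,45,0],[0,0,0]],[-1,[-8,45,0],[0,0,0]],[-1,[-5,48,0],[0,0,0]],[-1,[0,0,0],[0,0,0]]])

```text
clock: 5.82
tool_pos: [0.5586, -0.0463, 0.066]
tcp_rot: [-0.237, -3.133, -0.001]
wrist_force: [0.2, -0.5, -2.4]
finger_gap: 0.0488
grasp_force: 63.9
```

carry_out(steps=[[-1,[0,0,0],[0,0,0]]])

```text
clock: 5.95
tool_pos: [0.5572, -0.0492, 0.0658]
tcp_rot: [-0.243, -3.13, 0.0]
wrist_force: [0.0, 0.2, -2.3]
finger_gap: 0.0494
grasp_force: 63.9
```

```bash
python3 - <<'E'
import st
from h import *
snap('wrist','w2.png'); snap('side','d2.png')
for q in((-.2,-.055,.015),(-.2,.055,.015)): print(proj('w2',R.from_euler('z',-.1545).apply(q)+[.6623,-.0656,0]).round(0))
a=cv2.imread('pics/w2.png'); b=cv2.imread('pics/d2.png')[150:270,200:360]
b=cv2.resize(b,(800,600),interpolation=cv2.INTER_CUBIC)
cv2.imwrite('pics/c3.png',cv2.vconcat([cv2.resize(a,(400,300)),cv2.resize(b,(400,300))]))
E
```

```text
t 5.95 p [ 0.5572 -0.0492  0.0658] tooly ang 1.4157 z [-0.002 -0.    -1.   ] F [ 0.   0.2 -2.3] gap 0.0494 gf 63.9
press frame [-1.064e-01  1.000e-04  6.580e-02] F [-0.   0.2 -2.3]
[170.  63.]
[350.  64.]
```

View pics/c3.png

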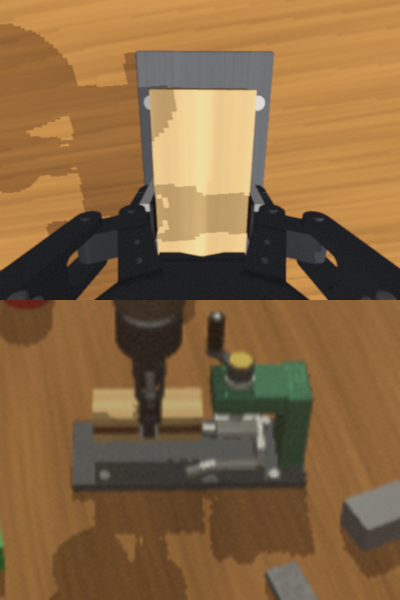

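The picture shows the blank square over the bed. The bed edge is at wrist (175..348, 66), within 2 px of prediction, and the front end is clear of the flares. Lowering.

carry_out(steps=[[-1,[0,0,20],[0,0,0]],[-1,[0,0,14],[0,0,0]],[-1,[0,0,6],[0,0,0]],[-1,[0,0,0],[0,0,0]]])

```text
clock: 6.55
tool_pos: [0.5579, -0.0495, 0.0259]
tcp_rot: [-0.244, -3.131, 0.001]
wrist_force: [1.5, -1.0, -2.1]
finger_gap: 0.0491
grasp_force: 63.9
```

carry_out(steps=[[-1,[0,0,1.5],[0,0,0]],[-1,[0,0,0],[0,0,0]]])

```text
clock: 6.8
tool_pos: [0.5584, -0.0491, 0.0252]
tcp_rot: [0.243, 3.131, 0.0]
wrist_force: [0.1, 0.0, -2.9]
finger_gap: 0.0491
grasp_force: 63.9
```

carry_out(steps=[[-1,[0,0,1.5],[0,0,0]],[-1,[0,0,0],[0,0,0]]])

```text
clock: 7.05
tool_pos: [0.5581, -0.0491, 0.0233]
tcp_rot: [-0.243, -3.132, -0.0]
wrist_force: [-0.0, 0.6, -1.8]
finger_gap: 0.0489
grasp_force: 63.9
```

carry_out(steps=[[-1,[0,0,0.7],[0,0,0]],[-1,[0,0,0],[0,0,0]],[0.2,[0,0,0],[0,0,0]],[0.6,[0,0,0],[0,0,0]],[0.6,[0,0,0],[0,0,0]],[0.6,[0,0,0],[0,0,0]],[0.6,[0,0,-30],[0,0,0]],[0.6,[0,0,-40],[0,0,0]],[-0.4,[40,0,0],[0,0,0]],[-0.4,[40,0,0],[0,0,0]],[-0.4,[20,0,0],[0,0,0]],[-0.4,[0,0,0],[0,0,0]]])

```text
clock: 8.55
tool_pos: [0.4582, -0.0337, 0.0929]
tcp_rot: [-0.242, -3.132, -0.0]
wrist_force: [1.6, -0.3, 0.3]
finger_gap: 0.0255
grasp_force: 0.0
```

carry_out(steps=[[-0.4,[0,0,30],[0,0,0]],[-0.4,[0,0,30],[0,0,0]],[-0.4,[0,0,0],[0,0,0]]])

```text
clock: 8.93
tool_pos: [0.4588, -0.0341, 0.031]
tcp_rot: [-0.244, -3.128, 0.003]
wrist_force: [0.8, 0.9, 0.1]
finger_gap: 0.0257
grasp_force: 0.0
```

```bash
python3 - <<'E'
import st
from h import *
snap('side','d3.png')
b=cv2.imread('pics/d3.png')[150:270,200:360]
cv2.imwrite('pics/c4.png',cv2.resize(b,(800,600),interpolation=cv2.INTER_CUBIC))
E
```

```text
t 8.93 p [ 0.4588 -0.0341  0.031 ] tooly ang 1.4153 z [-0.004 -0.001 -1.   ] F [0.8 0.9 0.1] gap 0.0257 gf 0.0
press frame [-2.059e-01 -2.000e-04  3.100e-02] F [0.6 1.  0.1]
```

View pics/c4.png

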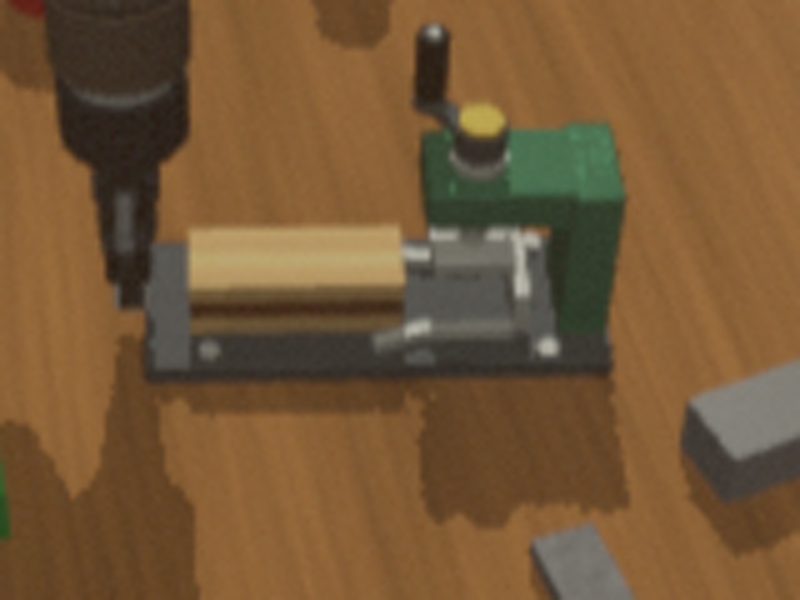

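The blank lies straight on the bed at about press x -172..-42, with the fingers clear behind its end. Pushing.

carry_out(steps=[[-0.4,[-12,0,5],[0,0,0]],[-0.4,[-9,0,0],[0,0,0]],[-0.4,[-5,0,0],[0,0,0]],[-0.4,[-5,0,0],[0,0,0]],[-0.4,[-5,0,0],[0,0,0]],[-0.4,[-5,0,0],[0,0,0]],[-0.4,[-5,0,0],[0,0,0]],[-0.4,[-5,0,0],[0,0,0]],[-0.4,[0,0,0],[0,0,0]]])

```text
clock: 10.1
tool_pos: [0.5109, -0.0415, 0.0277]
tcp_rot: [0.243, 3.13, 0.001]
wrist_force: [0.1, -0.8, -0.8]
finger_gap: 0.0256
grasp_force: 0.0
```

```bash
python3 - <<'E'
import st
from h import *
snap('side','d4.png')
b=cv2.imread('pics/d4.png')[150:270,200:360]
cv2.imwrite('pics/c5.png',cv2.resize(b,(800,600),interpolation=cv2.INTER_CUBIC))
E
```

```text
t 10.1 p [ 0.5109 -0.0415  0.0277] tooly ang 1.4158 z [ 0.002  0.    -1.   ] F [ 0.1 -0.8 -0.8] gap 0.0256 gf 0.0
press frame [-0.1533  0.0006  0.0277] F [ 0.3 -0.7 -0.8]
```

View pics/c5.png

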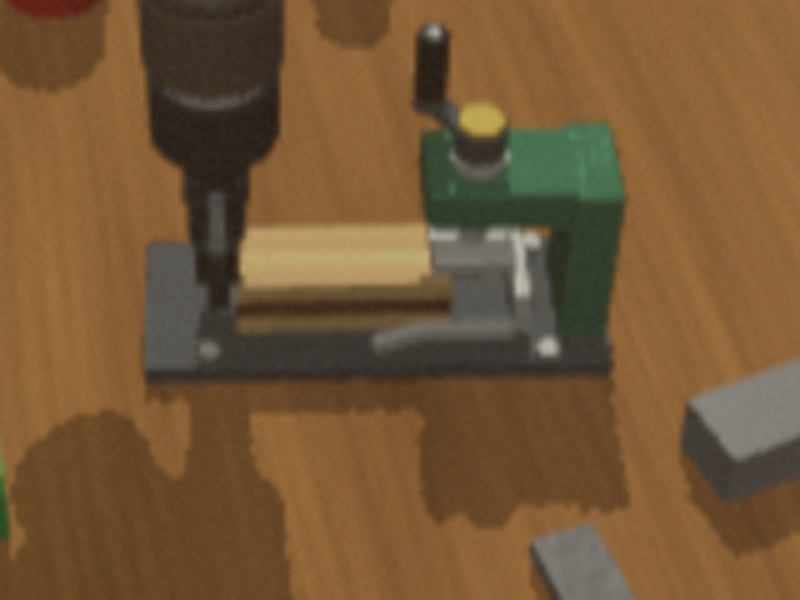

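The blank slides straight and enters the guides, with its near end about 12 mm ahead of the tool axis. Home should be at tool press x ≈ -0.117.

carry_out(steps=[[-0.4,[-5,0,0],[0,0,0]],[-0.4,[-5,0,0],[0,0,0]],[-0.4,[-5,0,0],[0,0,0]],[-0.4,[-5,0,0],[0,0,0]],[-0.4,[-5,0,0],[0,0,0]],[-0.4,[-2,0,0],[0,0,0]],[-0.4,[0,0,0],[0,0,0]]])

```text
clock: 11.02
tool_pos: [0.537, -0.0457, 0.0277]
tcp_rot: [0.243, 3.131, 0.0]
wrist_force: [-0.6, 0.0, -0.0]
finger_gap: 0.0254
grasp_force: 0.1
```

carry_out(steps=[[-0.4,[-1.5,0,0],[0,0,0]],[-0.4,[-1.5,0,0],[0,0,0]],[-0.4,[0,0,0],[0,0,0]]])

```text
clock: 11.4
tool_pos: [0.5395, -0.0462, 0.0276]
tcp_rot: [0.244, 3.132, 0.0]
wrist_force: [-1.0, -0.1, 0.2]
finger_gap: 0.0256
grasp_force: 0.5
```

carry_out(steps=[[-0.4,[-1,0,0],[0,0,0]],[-0.4,[-1,0,0],[0,0,0]],[-0.4,[0,0,0],[0,0,0]]])

```text
clock: 11.78
tool_pos: [0.5415, -0.0465, 0.0276]
tcp_rot: [0.244, 3.132, -0.0]
wrist_force: [-1.2, 0.4, 0.5]
finger_gap: 0.0259
grasp_force: 0.7
```

```bash
python3 st.py
```

```text
t 11.78 p [ 0.5415 -0.0465  0.0276] tooly ang 1.4156 z [ 0. -0. -1.] F [-1.2  0.4  0.5] gap 0.0259 gf 0.7
press frame [-0.1223  0.0002  0.0276] F [-1.2  0.2  0.5]
```

carry_out(steps=[[-0.4,[-1,0,0],[0,0,0]],[-0.4,[-1,0,0],[0,0,0]],[-0.4,[0,0,0],[0,0,0]]])

```text
clock: 12.15
tool_pos: [0.5435, -0.0469, 0.0276]
tcp_rot: [0.244, 3.132, 0.0]
wrist_force: [-0.6, 0.0, 1.3]
finger_gap: 0.0249
grasp_force: 0.6
```

carry_out(steps=[[-0.4,[-1,0,0],[0,0,0]],[-0.4,[0,0,0],[0,0,0]]])

```text
clock: 12.4
tool_pos: [0.5445, -0.047, 0.0276]
tcp_rot: [0.244, 3.132, 0.0]
wrist_force: [-0.6, -0.8, 1.0]
finger_gap: 0.0258
grasp_force: 0.6
```

carry_out(steps=[[-0.4,[-0.7,0,0],[0,0,0]],[-0.4,[0,0,0],[0,0,0]]])

```text
clock: 12.65
tool_pos: [0.5451, -0.0471, 0.0276]
tcp_rot: [0.244, 3.132, 0.0]
wrist_force: [-1.3, 0.5, 0.5]
finger_gap: 0.0256
grasp_force: 0.7
```

Now press x ≈ -0.1186 with no fence contact yet. Continuing in small steps.

carry_out(steps=[[-0.4,[-0.7,0,0],[0,0,0]],[-0.4,[0,0,0],[0,0,0]]])

```text
clock: 12.9
tool_pos: [0.5458, -0.0472, 0.0276]
tcp_rot: [0.243, 3.132, 0.0]
wrist_force: [-0.6, -0.0, 0.4]
finger_gap: 0.0254
grasp_force: 0.7
```

carry_out(steps=[[-0.4,[-0.7,0,0],[0,0,0]],[-0.4,[0,0,0],[0,0,0]]])

```text
clock: 13.15
tool_pos: [0.5465, -0.0473, 0.0276]
tcp_rot: [0.243, 3.132, 0.0]
wrist_force: [-1.6, -0.4, 0.4]
finger_gap: 0.0257
grasp_force: 0.6
```

carry_out(steps=[[-0.4,[-0.7,0,0],[0,0,0]],[-0.4,[0,0,0],[0,0,0]]])

```text
clock: 13.4
tool_pos: [0.5472, -0.0474, 0.0276]
tcp_rot: [0.244, 3.132, 0.0]
wrist_force: [-1.6, -0.3, 1.3]
finger_gap: 0.0258
grasp_force: 0.6
```

carry_out(steps=[[-0.4,[-0.5,0,0],[0,0,0]],[-0.4,[0,0,0],[0,0,0]]])

```text
clock: 13.65
tool_pos: [0.5476, -0.0475, 0.0276]
tcp_rot: [0.244, 3.132, -0.0]
wrist_force: [0.0, 0.3, 0.3]
finger_gap: 0.026
grasp_force: 0.7
```

carry_out(steps=[[-0.4,[-0.6,0,0],[0,0,0]],[-0.4,[0,0,0],[0,0,0]]])

```text
clock: 13.9
tool_pos: [0.5482, -0.0476, 0.0276]
tcp_rot: [-0.244, -3.132, 0.0]
wrist_force: [-1.7, 0.3, 0.5]
finger_gap: 0.0253
grasp_force: 0.8
```

carry_out(steps=[[-0.4,[-0.6,0,0],[0,0,0]],[-0.4,[0,0,0],[0,0,0]]])

```text
clock: 14.15
tool_pos: [0.5481, -0.0476, 0.0276]
tcp_rot: [-0.244, -3.131, 0.0]
wrist_force: [-4.2, 1.3, 1.2]
finger_gap: 0.0255
grasp_force: 2.1
```

carry_out(steps=[[-0.4,[-0.6,0,0],[0,0,0]],[-0.4,[0,0,0],[0,0,0]]])

```text
clock: 14.4
tool_pos: [0.5481, -0.0477, 0.0275]
tcp_rot: [-0.244, -3.13, 0.0]
wrist_force: [-5.5, 1.5, 3.7]
finger_gap: 0.0259
grasp_force: 2.8
```

carry_out(steps=[[-0.4,[-0.6,0,0],[0,0,0]],[-0.4,[0,0,0],[0,0,0]]])

```text
clock: 14.65
tool_pos: [0.5481, -0.0477, 0.0274]
tcp_rot: [-0.244, -3.128, 0.001]
wrist_force: [-6.5, 2.1, 4.2]
finger_gap: 0.0255
grasp_force: 3.5
```

```bash
python3 - <<'E'
import st
from h import *
snap('wrist','w5.png'); snap('side','d5.png')
a=cv2.imread('pics/w5.png'); b=cv2.imread('pics/d5.png')[150:270,200:360]
cv2.imwrite('pics/c6.png',cv2.hconcat([cv2.resize(a,(360,270)),cv2.resize(b,(360,270),interpolation=cv2.INTER_CUBIC)]))
E
```

```text
t 14.65 p [ 0.5481 -0.0477  0.0274] tooly ang 1.4153 z [-0.004 -0.    -1.   ] F [-6.5  2.1  4.2] gap 0.0255 gf 3.5
press frame [-1.156e-01  1.000e-04  2.740e-02] F [-6.7  1.1  4.2]
```

The TCP stopped at press x -0.1156 while the force rose to 7 N, so the blank is home against the fence. Backing off and going above the crank grip.

carry_out(steps=[[-0.4,[8,0,0],[0,0,0]],[-0.4,[10,0,0],[0,0,0]],[0.2,[0,0,-45],[0,0,0]],[1,[0,0,-50],[0,0,0]],[1,[0,0,-50],[0,0,0]],[1,[0,0,-45],[0,0,0]],[1,[-35,12,0],[0,0,0]],[1,[-35,12,0],[0,0,0]],[1,[-34,12,0],[0,0,0]],[1,[0,0,0],[0,0,0]],[1,[0,0,0],[0,0,0]]])

```text
clock: 16.12
tool_pos: [0.6399, -0.0256, 0.2172]
tcp_rot: [-0.244, -3.131, 0.0]
wrist_force: [0.1, -0.8, 0.5]
finger_gap: 0.0854
grasp_force: 0.0
```

```bash
python3 - <<'E'
import st
from h import *
snap('scene','s6.png'); snap('side','d6.png')
a=cv2.imread('pics/s6.png')[140:270,170:310]; b=cv2.imread('pics/d6.png')[130:250,210:340]
f=lambda a:cv2.resize(a,(400,370),interpolation=cv2.INTER_CUBIC)
cv2.imwrite('pics/c7.png',cv2.hconcat([f(a),f(b)]))
E
```

```text
t 16.12 p [ 0.6399 -0.0256  0.2172] tooly ang 1.4155 z [-0.001 -0.    -1.   ] F [ 0.1 -0.8  0.5] gap 0.0854 gf 0.0
press frame [-0.0283  0.0361  0.2172] F [ 0.2 -0.8  0.5]
```

View pics/c7.png

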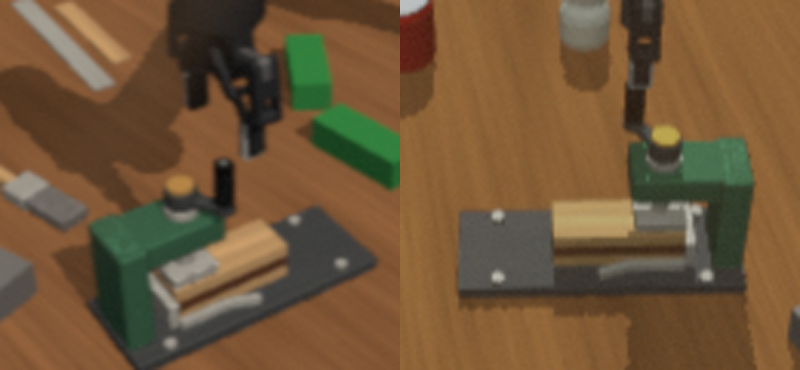

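The blank is home under the platen against the fence, and the crank grip stands below the gripper. Descending and gripping it.

carry_out(steps=[[1,[-1,0,15],[0,0,0]],[1,[0,0,20],[0,0,0]],[1,[0,0,16],[0,0,0]],[1,[0,0,0],[0,0,0]]])

```text
clock: 16.73
tool_pos: [0.6402, -0.0259, 0.1646]
tcp_rot: [-0.244, -3.128, 0.001]
wrist_force: [1.1, -0.3, 0.0]
finger_gap: 0.0852
grasp_force: 0.0
```

carry_out(steps=[[-1,[0,0,0],[0,0,0]],[-1,[0,0,0],[0,0,0]],[-1,[0,0,0],[0,0,0]],[-1,[0,0,0],[0,0,0]],[-1,[0,0,0],[0,0,0]],[-1,[0,0,0],[0,0,0]]])

```text
clock: 17.48
tool_pos: [0.6416, -0.0254, 0.1672]
tcp_rot: [0.243, 3.131, 0.001]
wrist_force: [-1.0, 2.9, 2.9]
finger_gap: 0.0183
grasp_force: 58.5
```

```bash
python3 - <<'E'
import st
import numpy as np
a0=np.arctan2(.0361,-.0273)
p=lambda a:45*np.array([np.cos(a),np.sin(a)])
print(a0)
for k in range(40):
    d=p(a0-.16*(k+1))-p(a0-.16*k); print(k+1,[round(-d[0],1),round(d[1],1),0],end=' ')
E
```

```text
t 17.48 p [ 0.6416 -0.0254  0.1672] tooly ang 1.4159 z [ 0.001  0.    -1.   ] F [-1.   2.9  2.9] gap 0.0183 gf 58.5
press frame [-0.0266  0.0366  0.1672] F [-1.5  2.7  2.9]
2.2182744362732656
1 [np.float64(-6.1), np.float64(3.9), 0] 2 [np.float64(-6.6), np.float64(2.9), 0] 3 [np.float64(-7.0), np.float64(1.8), 0] 4 [np.float64(-7.2), np.float64(0.6), 0] 5 [np.float64(-7.2), np.float64(-0.5), 0] 6 [np.float64(-7.0), np.float64(-1.7), 0] 7 [np.float64(-6.6), np.float64(-2.8), 0] 8 [np.float64(-6.1), np.float64(-3.8), 0] 9 [np.float64(-5.4), np.float64(-4.7), 0] 10 [np.float64(-4.6), np.float64(-5.5), 0] 11 [np.float64(-3.7), np.float64(-6.2), 0] 12 [np.float64(-2.7), np.float64(-6.7), 0] 13 [np.float64(-1.6), np.float64(-7.0), 0] 14 [np.float64(-0.4), np.float64(-7.2), 0] 15 [np.float64(0.7), np.float64(-7.2), 0] 16 [np.float64(1.9), np.float64(-6.9), 0] 17 [np.float64(2.9), np.float64(-6.6), 0] 18 [np.float64(4.0), np.float64(-6.0), 0] 19 [np.float64(4.9), np.float64(-5.3), 0] 20 [np.float64(5.6), np.float64(-4.5), 0] 21 [np.float64(6.3), np.float64(-3.5), 0] 22 [np.float64(6.8), np.float64(-2.5), 0] 23 [np.float64(7.1), np.float64(-1.4), 0] 24 [np.float64(7.2), np.float64(-0.2), 0] 25 [np.float64(7.1), np.float64(0.9), 0] 26 [np.float64(6.9), np.float64(2.1), 0] 27 [np.float64(6.5), np.float64(3.1), 0] 28 [np.float64(5.9), np.float64(4.1), 0] 29 [np.float64(5.2), np.float64(5.0), 0] 30 [np.float64(4.3), np.float64(5.8), 0] 31 [np.float64(3.3), np.float64(6.4), 0] 32 [np.float64(2.3), np.float64(6.8), 0] 33 [np.float64(1.1), np.float64(7.1), 0] 34 [np.float64(-0.0), np.float64(7.2), 0] 35 [np.float64(-1.1), np.float64(7.1), 0] 36 [np.float64(-2.3), np.float64(6.8), 0] 37 [np.float64(-3.3), np.float64(6.4), 0] 38 [np.float64(-4.3), np.float64(5.8), 0] 39 [np.float64(-5.2), np.float64(5.0), 0] 40 [np.float64(-5.9), np.float64(4.1), 0]
```

carry_out(steps=[[-1,[-6.1,3.9,0],[0,0,0]],[-1,[-6.6,2.9,0],[0,0,0]],[-1,[-7.0,1.8,0],[0,0,0]],[-1,[-7.2,0.6,0],[0,0,0]],[-1,[-7.2,-0.5,0],[0,0,0]],[-1,[-7.0,-1.7,0],[0,0,0]],[-1,[0,0,0],[0,0,0]]])

```text
clock: 18.35
tool_pos: [0.6854, -0.0254, 0.1672]
tcp_rot: [0.243, 3.128, 0.0]
wrist_force: [1.7, 2.1, 5.2]
finger_gap: 0.0183
grasp_force: 58.7
```

```bash
cat >> st.py <<'E'
a=np.arctan2(q[1],q[0]); Fp=R.from_euler('z',.1545).apply(s['wrist_force'])
print('crank ang',a.round(3),'turned',((2.218-a)%6.2832).round(3),'rad',(np.hypot(q[0],q[1])*1000).round(1),'resist tang',(-Fp[0]*np.sin(a)+Fp[1]*np.cos(a)).round(1),'radial',(Fp[0]*np.cos(a)+Fp[1]*np.sin(a)).round(1))
E
python3 st.py
```

```text
t 18.35 p [ 0.6854 -0.0254  0.1672] tooly ang 1.4158 z [ 0.004 -0.    -1.   ] F [1.7 2.1 5.2] gap 0.0183 gf 58.7
press frame [0.0166 0.0433 0.1672] F [1.3 2.4 5.2]
crank ang 1.204 turned 1.014 rad 46.4 resist tang -0.4 radial 2.7
```

carry_out(steps=[[-1,[-6.6,-2.8,0],[0,0,0]],[-1,[-6.1,-3.8,0],[0,0,0]],[-1,[-5.4,-4.7,0],[0,0,0]],[-1,[-4.6,-5.5,0],[0,0,0]],[-1,[-3.7,-6.2,0],[0,0,0]],[-1,[-2.7,-6.7,0],[0,0,0]],[-1,[-1.6,-7.0,0],[0,0,0]],[-1,[0,0,0],[0,0,0]]])

```text
clock: 19.35
tool_pos: [0.7086, -0.068, 0.167]
tcp_rot: [0.245, 3.131, -0.002]
wrist_force: [1.5, -0.4, 4.3]
finger_gap: 0.018
grasp_force: 58.7
```

```bash
python3 st.py
```

```text
t 19.35 p [ 0.7086 -0.068   0.167 ] tooly ang 1.4147 z [ 0.001 -0.002 -1.   ] F [ 1.5 -0.4  4.3] gap 0.018 gf 58.7
press frame [0.0461 0.0047 0.167 ] F [ 1.5 -0.1  4.3]
crank ang 0.102 turned 2.116 rad 46.3 resist tang -0.3 radial 1.5
```

carry_out(steps=[[-1,[-0.4,-7.2,0],[0,0,0]],[-1,[0.7,-7.2,0],[0,0,0]],[-1,[0,0,0],[0,0,0]]])

```text
clock: 19.73
tool_pos: [0.7053, -0.0821, 0.1669]
tcp_rot: [-0.245, -3.132, 0.002]
wrist_force: [-0.3, 0.7, 5.1]
finger_gap: 0.0181
grasp_force: 58.7
```

carry_out(steps=[[-1,[1.9,-6.9,0],[0,0,0]],[-1,[0,0,0],[0,0,0]]])

```text
clock: 19.98
tool_pos: [0.7022, -0.0884, 0.1669]
tcp_rot: [-0.245, -3.131, 0.002]
wrist_force: [0.0, -0.3, 5.2]
finger_gap: 0.0185
grasp_force: 58.7
```

carry_out(steps=[[-1,[2.9,-6.6,0],[0,0,0]],[-1,[0,0,0],[0,0,0]]])

```text
clock: 20.23
tool_pos: [0.698, -0.0942, 0.1668]
tcp_rot: [-0.245, -3.131, 0.001]
wrist_force: [-1.0, 1.3, 5.9]
finger_gap: 0.0182
grasp_force: 58.8
```

```bash
python3 st.py
```

```text
t 20.23 p [ 0.698  -0.0942  0.1668] tooly ang 1.4148 z [-0.001 -0.001 -1.   ] F [-1.   1.3  5.9] gap 0.0182 gf 58.8
press frame [ 0.0397 -0.0228  0.1668] F [-1.2  1.1  5.9]
crank ang -0.521 turned 2.739 rad 45.8 resist tang 0.4 radial -1.6
```

carry_out(steps=[[-1,[4.0,-6.0,0],[0,0,0]],[-1,[0,0,0],[0,0,0]]])

```text
clock: 20.48
tool_pos: [0.6931, -0.0992, 0.1668]
tcp_rot: [-0.245, -3.131, 0.001]
wrist_force: [-1.7, 2.4, 5.4]
finger_gap: 0.0184
grasp_force: 58.8
```

carry_out(steps=[[-1,[4.9,-5.3,0],[0,0,0]],[-1,[0,0,0],[0,0,0]]])

```text
clock: 20.72
tool_pos: [0.6874, -0.1034, 0.1668]
tcp_rot: [-0.245, -3.131, 0.0]
wrist_force: [-0.7, 2.3, 5.7]
finger_gap: 0.0181
grasp_force: 58.8
```

carry_out(steps=[[-1,[5.6,-4.5,0],[0,0,0]],[-1,[0,0,0],[0,0,0]]])

```text
clock: 20.98
tool_pos: [0.6813, -0.1066, 0.1668]
tcp_rot: [-0.244, -3.131, -0.001]
wrist_force: [-1.5, 2.8, 5.4]
finger_gap: 0.0182
grasp_force: 58.8
```

```bash
python3 st.py
```

```text
t 20.98 p [ 0.6813 -0.1066  0.1668] tooly ang 1.415 z [-0.001  0.001 -1.   ] F [-1.5  2.8  5.4] gap 0.0182 gf 58.8
press frame [ 0.0251 -0.0376  0.1668] F [-1.9  2.5  5.4]
crank ang -0.983 turned 3.201 rad 45.2 resist tang -0.2 radial -3.2
```

carry_out(steps=[[-1,[6.3,-3.5,0],[0,0,0]],[-1,[0,0,0],[0,0,0]]])

```text
clock: 21.22
tool_pos: [0.6749, -0.1088, 0.1668]
tcp_rot: [-0.244, -3.132, -0.001]
wrist_force: [-0.6, 3.1, 4.9]
finger_gap: 0.0184
grasp_force: 58.8
```

carry_out(steps=[[-1,[6.8,-2.5,0],[0,0,0]],[-1,[0,0,0],[0,0,0]]])

```text
clock: 21.48
tool_pos: [0.6682, -0.11, 0.1668]
tcp_rot: [0.244, 3.131, 0.001]
wrist_force: [0.1, 4.4, 5.4]
finger_gap: 0.0181
grasp_force: 58.9
```

carry_out(steps=[[-1,[7.1,-1.4,0],[0,0,0]],[-1,[0,0,0],[0,0,0]]])

```text
clock: 21.72
tool_pos: [0.6614, -0.1102, 0.1668]
tcp_rot: [0.243, 3.131, 0.001]
wrist_force: [2.2, 5.1, 4.8]
finger_gap: 0.0186
grasp_force: 59.0
```

```bash
python3 st.py
```

```text
t 21.73 p [ 0.6614 -0.1102  0.1668] tooly ang 1.4157 z [ 0.002  0.001 -1.   ] F [2.2 5.1 4.8] gap 0.0186 gf 59.0
press frame [ 0.0059 -0.0442  0.1668] F [1.4 5.4 4.8]
crank ang -1.437 turned 3.655 rad 44.6 resist tang 2.1 radial -5.1
```

carry_out(steps=[[-1,[7.2,0.5,0],[0,0,0]],[-1,[0,0,0],[0,0,0]]])

```text
clock: 21.98
tool_pos: [0.6541, -0.1091, 0.1669]
tcp_rot: [0.243, 3.131, -0.0]
wrist_force: [2.8, 2.4, 4.6]
finger_gap: 0.0185
grasp_force: 58.8
```

```bash
python3 st.py
```

```text
t 21.98 p [ 0.6541 -0.1091  0.1669] tooly ang 1.4156 z [ 0.001 -0.    -1.   ] F [2.8 2.4 4.6] gap 0.0185 gf 58.8
press frame [-0.0014 -0.0443  0.1669] F [2.3 2.8 4.6]
crank ang -1.603 turned 3.821 rad 44.3 resist tang 2.3 radial -2.9
```

carry_out(steps=[[-1,[7.1,1.2,0],[0,0,0]],[-1,[0,0,0],[0,0,0]]])

```text
clock: 22.22
tool_pos: [0.6499, -0.1077, 0.1672]
tcp_rot: [0.242, 3.124, -0.002]
wrist_force: [8.6, -1.9, 0.1]
finger_gap: 0.0184
grasp_force: 59.0
```

```bash
python3 st.py
```

```text
t 22.23 p [ 0.6499 -0.1077  0.1672] tooly ang 1.416 z [ 0.008 -0.002 -1.   ] F [ 8.6 -1.9  0.1] gap 0.0184 gf 59.0
press frame [-0.0057 -0.0435  0.1672] F [ 8.8 -0.5  0.1]
crank ang -1.702 turned 3.92 rad 43.9 resist tang 8.8 radial -0.6
```

Resistance has jumped to 8.8 N, so the platen is hard down. Smaller steps now.

carry_out(steps=[[-1,[3.5,1.0,0],[0,0,0]],[-1,[0,0,0],[0,0,0]]])

```text
clock: 22.48
tool_pos: [0.6474, -0.1068, 0.1673]
tcp_rot: [0.242, 3.122, -0.003]
wrist_force: [10.5, -3.1, -0.3]
finger_gap: 0.0184
grasp_force: 58.8
```

```bash
python3 st.py|tail -1
```

```text
crank ang -1.764 turned 3.982 rad 43.8 resist tang 10.9 radial -0.7
```

carry_out(steps=[[-1,[3.4,1.1,0],[0,0,0]],[-1,[0,0,0],[0,0,0]]])

```text
clock: 22.72
tool_pos: [0.6441, -0.1055, 0.1672]
tcp_rot: [0.242, 3.123, -0.004]
wrist_force: [10.7, -4.4, -0.5]
finger_gap: 0.0182
grasp_force: 58.8
```

```bash
python3 st.py|tail -1
```

```text
crank ang -1.845 turned 4.063 rad 43.8 resist tang 11.6 radial -0.4
```

The force is steady near 12 N, so the clutch is slipping. About 0.25 rad more puts it well inside the window.

carry_out(steps=[[-1,[5.1,1.8,0],[0,0,0]],[-1,[5.0,2.3,0],[0,0,0]],[-1,[0,0,0],[0,0,0]]])

```text
clock: 23.1
tool_pos: [0.6346, -0.0997, 0.167]
tcp_rot: [0.242, 3.123, -0.004]
wrist_force: [10.4, -4.1, -2.1]
finger_gap: 0.0185
grasp_force: 58.7
```

```bash
python3 st.py|tail -1
```

```text
crank ang -2.099 turned 4.317 rad 43.9 resist tang 10.6 radial -3.4
```

carry_out(steps=[[-0.2,[0,0,0],[0,0,0]],[0.4,[0,0,0],[0,0,0]],[0.6,[0,0,0],[0,0,0]],[0.6,[0,0,0],[0,0,0]],[0.6,[0,0,-20],[0,0,0]],[0.6,[0,0,-40],[0,0,0]],[0.6,[0,0,-50],[0,0,0]],[0.6,[0,0,0],[0,0,0]]])

```text
clock: 24.1
tool_pos: [0.6328, -0.0981, 0.2822]
tcp_rot: [0.242, 3.122, 0.0]
wrist_force: [0.4, 0.3, -1.1]
finger_gap: 0.068
grasp_force: 0.0
```

```bash
python3 - <<'E'
import st
from h import *
snap('scene','s9.png'); snap('side','d9.png')
a=cv2.imread('pics/s9.png')[140:270,170:310]; b=cv2.imread('pics/d9.png')[130:250,210:340]
f=lambda a:cv2.resize(a,(400,370),interpolation=cv2.INTER_CUBIC)
cv2.imwrite('pics/c9.png',cv2.hconcat([f(a),f(b)]))
E
```

```text
t 24.1 p [ 0.6328 -0.0981  0.2822] tooly ang 1.4161 z [ 0.01  -0.001 -1.   ] F [ 0.4  0.3 -1.1] gap 0.068 gf 0.0
press frame [-0.0241 -0.0367  0.2822] F [ 0.3  0.4 -1.1]
crank ang -2.153 turned 4.371 rad 43.9 resist tang 0.1 radial -0.5
```

View pics/c9.png

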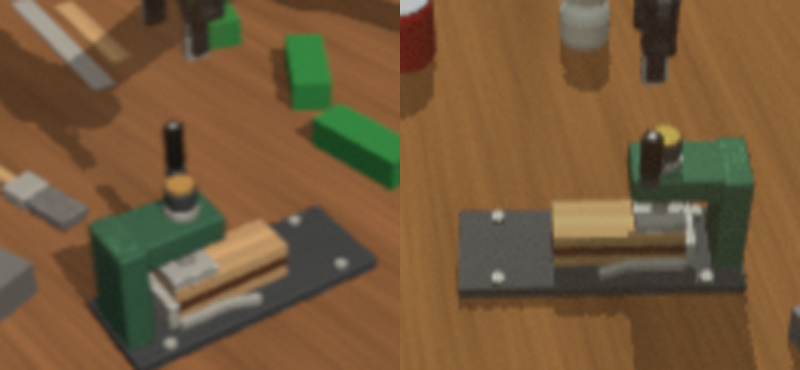

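The platen is down on the blank, which is home and straight. The gripper is clear above the crank and the bystanders are unmoved. Handing in.

```bash
python3 -c "from bench import ctrl; print(ctrl.finish_job())"
```

```text
the job is handed in; nothing more can be done
None
```

I handed the job in at about 24 s: the blank is home against the fence (push peaked near 7 N) and clamped, the clutch slipped by an estimated 0.35–0.45 rad, the grip is released, and the tin, jar and brush were never approached; no verdict came back.

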